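Refit the filter pot's keyed lid and latch it

ROBOT

A 6-joint arm with a two-finger parallel gripper is mounted at the origin on the work surface. World frame = base frame: x ahead of the robot, y to its left, z up, the work surface at z = 0. Lengths are in m, angles in rad, forces in N, time in s.
With the tool pointing down it reaches from about 0.375 to 0.975 m from the base axis. Payload 3.8 kg.
Tool frame: the origin (TCP) lies midway between the tips of the shut fingers; the grasp point (between the pads) lies bot.grasp_offset behind it (bot.grasp_offset is the distance from the TCP to the grasp point, in m); z points along the fingers, y is the direction in which the jaws open and shut (so a half turn about z gives the same grasp; the last joint's range is limited). The gripper opens to 85 mm and grips with 20 to 120 N. Pads are 22 mm wide; open, the fingers measure 114 mm over their backs; the gripper's body (76 mm by 85 mm) begins 54 mm behind the grasp point. The pads swing forward as they close: fully open they stand 13 mm farther back than shut.
Start: joints at [-0.037, 0.264, 1.604, -0, 1.274, -0.037], TCP at [0.675, -0, 0.231] pointing down, gripper open.
Joint ranges: [-2.63, 2.63], [-0.94, 2.18], [0.31, 2.57], [-1.31, 4.45], [0, 2.66], [-2.55, 2.55]. Speed limits (rad/s): [2.57, 2.57, 3.14, 3.14, 3.14, 3.14].

INTERFACE

Orientations are given as a rotation vector (axis times angle).
In Python, from workcell import read_state, viewer, job, bot gives the robot as it stands.
- The arm moves only by the shell command python3 -m crank 'ROWS' [FORCE]. ROWS is text: rows parted by semicolons, each of 7 numbers parted by spaces: the shift along the tool's x, y, z in mm, then the turn, a rotation vector about the tool's x, y, z in rad, then the closure in counts, from 0 (fully open) to 255 (shut). A call has 1 to 20 rows; each row is the pose to reach, as a shift and turn from the pose commanded when the call began, along the tool's axes at that moment; what a row does not reach only later rows make up. A row lasts 1/8 s, in which the tool goes at most 62.5 mm and 10.7 degrees, less where a joint would pass 70% of its speed; a pose out of reach is approached as far as the arm can. A call with a gripper value outside its range is refused whole. The fingers move at their own pace and stop on an object; FORCE is the grip in N (left out, the last holds). Time passes only in rows, so rows that repeat a pose let the fingers close. It gives the time, the measured TCP pose, the force and the opening at its end, in the units of the state.
- read_state(): the state, without advancing time (a new reading comes with each control period).
- viewer.read_camera(name): name is "scene" or "side" or "wrist"; returns a dict with "pixels" (480x640x3 uint8, red, green, blue), "vertical_fov" (degrees; the focal length in pixels is half the picture's height over the tangent of half this angle, whatever the lens; pixels are square), "cx", "cy" (the principal point, pixels), "view" (4x4, takes a point from world to camera coordinates); the wrist camera has in their place "tool_from_camera" (4x4, takes a point from camera to tool coordinates, whose origin is the TCP and whose axes are the flange's). Camera axes: x right, y up, looking along -z (the intrinsics and any distortion apply to the point x, -y, -z); pixel columns grow to the right and rows downward; lengths in m; the calibration is good to about 2 mm. The wrist camera is an equidistant fisheye: a pixel r from the principal point sees the ray r / f radians off the axis. A picture is of the moment at which its call begins: read the wrist's pose just before it. There is no depth.
- job.finish_job(): hands the job in, once; it reports no verdict.
The state is a dict: "time": time; "q": joint angles; "joint_vel": joint speeds; "joint_torque": joint torques, N m; "tool_pos": TCP position; "tcp_rot": TCP orientation; "wrist_force": force on the tool from outside, world axes, zero at the start; "torque": the same for the moment, N m; "width": opening from 0.0 (shut) to 1.0 (fully open).
Only numpy, scipy, OpenCV 4.12 (cv2) and the standard library are available. Lean on these libraries where they do the work, as an engineer would, in place of code of your own. Each camera call takes 0.05 s, during which the arm holds its last target.

TASK

The lid of the air-filter pot was put back askew: its yellow key is riding on top of the rim. Without lifting the lid off the pot, turn it round on the rim until the key drops into the notch and the lid sits flat and fully home, then swing the red retaining arm all the way over the key to lock it. Leave everything else on the bench where it is and let go at the end.

Things in the scene. Friction and masses are not known exactly. Their poses are not given: they have to be found in the camera images.
- pot: blue round air-filter pot, brass stubs at its sides, bolted to the bench (place and yaw vary). Origin: centre of its foot, on its axis, at bench height, z up. Flat rim 90 mm above the bench, radius 48 mm inside, 62 mm outside. One notch in the rim towards the pot's own +x, open outwards, 16 mm deep, 19 mm wide at its narrowest (inside): about 3 mm spare on either side of the lid's key
- lid: loose lid, about 0.4 kg, on the rim. Origin: centre of the underside of its aluminium plate (108 mm diameter, 6 mm thick); z up, x towards its yellow key. A collar (90 mm diameter, 12 mm deep) hangs in the pot's mouth, 3 mm play. At first its key rides on the rim: tilted about 4 degrees, key side up. Home: plate flat on the rim, origin 90 mm above the bench, x along pot x within 4 degrees
- lid_key (a point): centre of the underside of the yellow key: 12 mm wide, 49 to 62 mm from the lid's centre, reaching 7 mm below the plate's underside; this point is 55.5 mm from the centre. Turning the lid either way brings the key over the notch; it then drops 7 mm by the lid's own weight when the lid is let go or pressed lightly
- lid_grip (a point): point in the lid's black bar grip, 34 mm above the lid's origin, 10 mm below the bar's top. The bar is centred on the lid, 56 mm long along the lid's x (towards the key), 22 mm thick along its y, 6 to 44 mm above the lid's origin
- notch (a point): where the centre of the key's underside is when the lid is home: in the pot's notch, 55.5 mm from the pot's axis, 7 mm below the rim
- latch (a joint): angle of the red retaining arm about its upright pivot, rad. 0 is its stop: tongue over the key and notch, knob lever straight outwards along the pot's +x. Grows as it swings open, counter-clockwise from above, to 2.0; starts at 1.2 to 1.75; stays where left, about 1.5 N at the knob moves it. The tongue (30 mm long, 12 mm wide) passes 3 mm above a lid that is home
- latch_pivot (a point): top of the red arm's hub on its pivot axis, 78 mm from the pot's axis along the pot's +x, 107 mm above the bench; it does not move
- latch_knob (a point): upright red knob (round post 16 mm diameter) on the arm's outer end, 40 mm from the pivot axis; this point is on the post's axis, 133 mm above the bench, 10 mm below the post's top; the post rises 36 mm above the arm
- old_filter: bystander: used pleated filter element standing near the pot, orange end caps, 72 mm diameter, 68 mm tall; origin at its underside
- tape: bystander: roll of grey tape lying flat near the pot, 90 mm outer diameter, 24 mm tall; origin at its underside
- spray_can: bystander: spray can with a green band, 60 mm diameter, 170 mm tall; origin at its underside
- screw_jar: bystander: amber jar of screws, 70 mm diameter, 85 mm tall; origin at its underside
- screwdriver: bystander: yellow-handled screwdriver lying flat
- spanner: bystander: steel spanner lying flat
Things that resemble listed ones, but are neither listed nor needed, are in the scene too. Leave any orange or purple look-alike of the pot alone.

How it is judged:
By the outcome, as a careful person would: the job done as asked, in the order asked, and still so for the second after the job is handed in, with the robot touching nothing.
It also fails if it takes over 67 s, if anything falls off the work surface, if the arm or the gripper's body presses on something with over 40 N, if the wrist force passes 120 N, or if a joint passes its speed limit or range.

## Working session

There is one attempt and no reset: what is moved stays moved. The work goes in short steps, Python scripts to look and compute and a shell command to move; the robot and the scene stay as the last step left them, time stands still between calls to the robot, and variables do not carry over. Pictures are saved under pics/ and viewed, and the job is handed in when it is done.

```bash
ls; mkdir -p pics; cat > h.py <<'E'
import numpy as np, cv2
from workcell import read_state, viewer, job, bot
from scipy.spatial.transform import Rotation as R
def snap(n,fn):
    s=read_state(); c=viewer.read_camera(n); cv2.imwrite('pics/'+fn,c['pixels'][:,:,::-1]); return s,c
E
python3 - <<'E'
from h import *
import pickle
s=read_state();print(s,bot.grasp_offset)
for n in ['scene','side','wrist']:
    s,c=snap(n,n+'0.png'); pickle.dump((s,c),open(n+'0.pkl','wb'))
    print(n,{k:v for k,v in c.items() if k!='pixels'})
E
```

```text
pics
{'time': 0.0, 'q': array([-3.69063350e-02,  2.64763927e-01,  1.60538349e+00,  2.75015213e-06,
        1.27371442e+00, -3.68772898e-02]), 'joint_vel': array([ 0.00155202, -0.00114888,  0.00177168, -0.00185487,  0.00060058,
        0.0001082 ]), 'joint_torque': array([ 6.10465631e-04, -5.15121067e+01, -3.67308676e+01, -4.07824507e-05,
        1.31324201e-02,  1.46811578e-05]), 'tool_pos': array([6.74258984e-01, 2.21502129e-05, 2.29949659e-01]), 'tcp_rot': array([-2.22029702, -2.22023074,  0.00242144]), 'wrist_force': array([-0.26650882, -0.84769048, -0.25002152]), 'torque': array([-0.04894572,  0.025561  ,  0.0110373 ]), 'width': 0.9987967172508792} 0.0187
scene {'vertical_fov': 57.36990425555978, 'cx': 316.5887750988693, 'cy': 236.91993621347046, 'view': array([[-0.8655599 ,  0.50065585, -0.01223838,  0.39664345],
       [-0.35742162, -0.60044273,  0.71534489,  0.07684541],
       [ 0.35079316,  0.62354811,  0.69866438, -1.33613737],
       [ 0.        ,  0.        ,  0.        ,  1.        ]])}
side {'vertical_fov': 44.26405102303839, 'cx': 318.3329339583968, 'cy': 241.5148340741008, 'view': array([[ 0.77758954, -0.62859843,  0.01478222, -0.37806553],
       [ 0.30714884,  0.40025342,  0.86339839, -0.22539603],
       [-0.54864751, -0.66682922,  0.50430616, -1.15088531],
       [ 0.        ,  0.        ,  0.        ,  1.        ]])}
wrist {'vertical_fov': 65.70646984690485, 'cx': 318.3779683694559, 'cy': 234.35129378472078, 'tool_from_camera': array([[ 4.40399682e-04,  9.55134577e-01,  2.96171817e-01,
         7.59025420e-02],
       [ 9.99999899e-01, -3.95314987e-04, -2.12108721e-04,
         5.82428922e-04],
       [-8.55112152e-05,  2.96171881e-01, -9.55134655e-01,
        -1.43407561e-01],
       [ 0.00000000e+00,  0.00000000e+00,  0.00000000e+00,
         1.00000000e+00]])}
```

View pics/scene0.png

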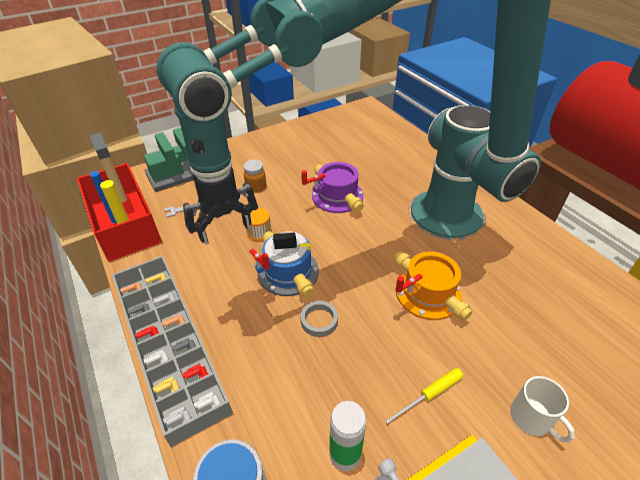

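View pics/side0.png

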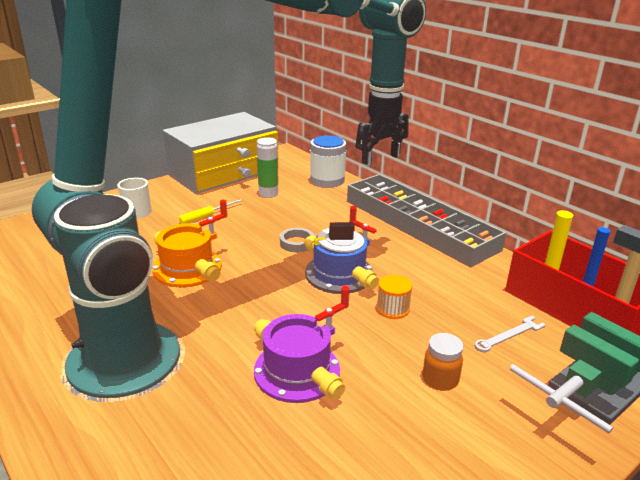

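View pics/wrist0.png

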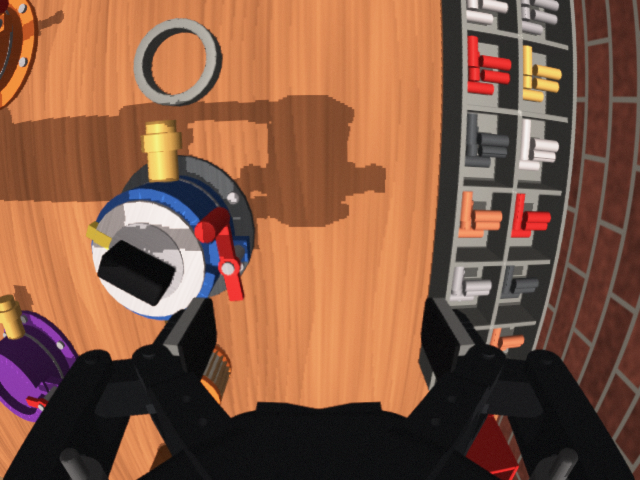

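```bash
python3 - <<'E'
import cv2
for n,(x,y,w,h),k in [('scene',(235,215,100,90),6),('side',(295,195,100,100),6),('wrist',(70,100,200,230),3.4)]:
    i=cv2.imread(f'pics/{n}0.png')[y:y+h,x:x+w]
    cv2.imwrite(f'pics/{n}0c.png',cv2.resize(i,None,fx=k if n!='wrist' else 2.6,fy=k if n!='wrist' else 2.6,interpolation=cv2.INTER_CUBIC))
E
```

```text
(no output)
```

View pics/scene0c.png

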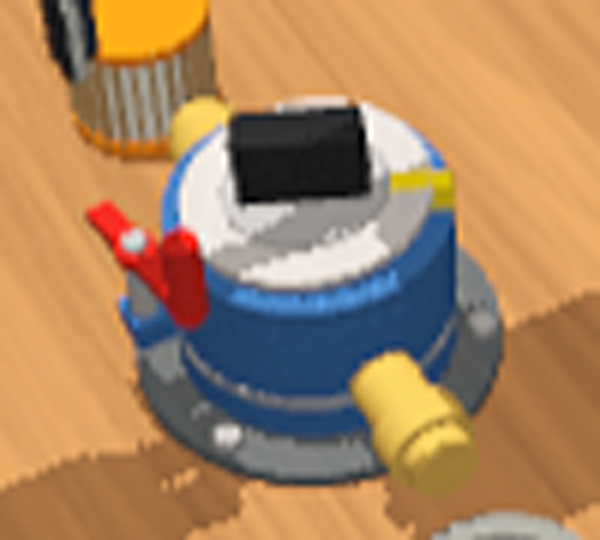

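View pics/side0c.png

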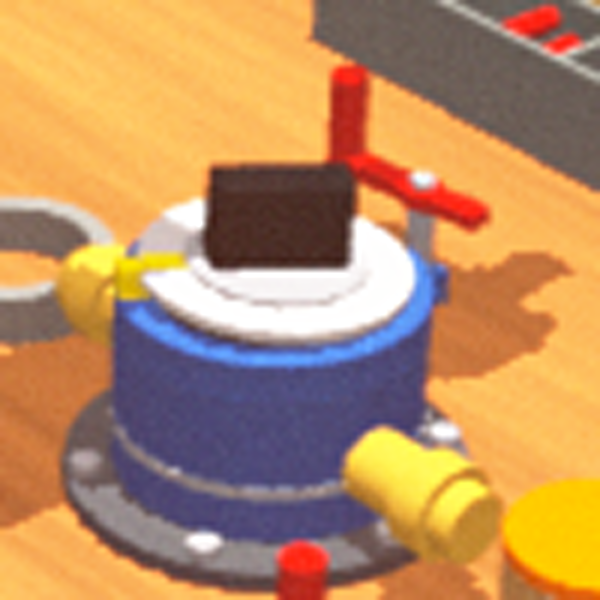

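View pics/wrist0c.png

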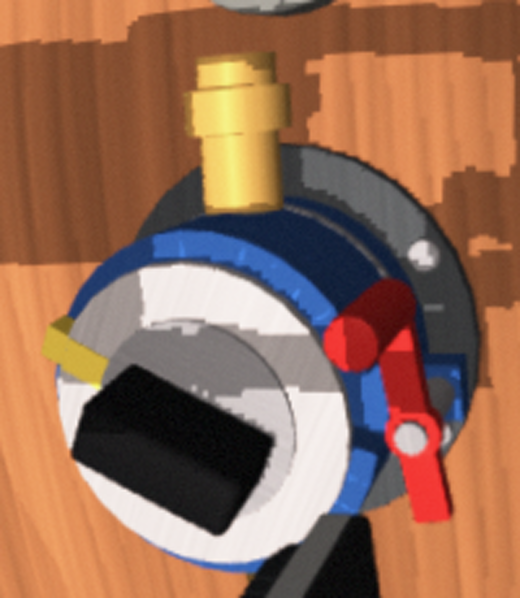

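```bash
cat >> h.py <<'E'
def proj(P,s,c):
    P=np.atleast_2d(P)
    f=240/np.tan(np.radians(c['vertical_fov'])/2)
    if 'view' in c:
        q=P@c['view'][:3,:3].T+c['view'][:3,3]
        p=np.c_[q[:,0],-q[:,1],-q[:,2]]
        return np.c_[f*p[:,0]/p[:,2]+c['cx'],f*p[:,1]/p[:,2]+c['cy']]
    Rt=R.from_rotvec(s['tcp_rot']).as_matrix()
    t=(P-s['tool_pos'])@Rt
    M=c['tool_from_camera']; q=(t-M[:3,3])@M[:3,:3]
    p=np.c_[q[:,0],-q[:,1],-q[:,2]]
    rr=np.hypot(p[:,0],p[:,1]); th=np.arctan2(rr,p[:,2])
    k=f*th/np.maximum(rr,1e-9)
    return np.c_[k*p[:,0]+c['cx'],k*p[:,1]+c['cy']]
def rz(a):return np.array([[np.cos(a),-np.sin(a),0],[np.sin(a),np.cos(a),0],[0,0,1]])
def model(pose,lid,latch,tilt=0.07):
    x,y,yaw=pose; o=np.array([x,y,0.]); Rp=rz(yaw)
    W=lambda P:np.atleast_2d(P)@Rp.T+o
    t=np.linspace(0,2*np.pi,80)
    circ=lambda r,z:np.c_[r*np.cos(t),r*np.sin(t),0*t+z]
    L={}
    L['rim']=W(circ(.062,.09)); 
    L['pivot']=W([[.078,0,.107]])
    kb=lambda z:W([[.078+.04*np.cos(latch),.04*np.sin(latch),z]])
    L['knobtop']=kb(.143); L['knobc']=kb(.133)
    # lid; tilted about opposite plate edge
    Rl=rz(lid)@R.from_rotvec([0,-tilt,0]).as_matrix()
    piv=rz(lid)@np.array([-.054,0,0]); oo=o+[0,0,.09]+piv
    V=lambda P:(np.atleast_2d(P)+[.054,0,0])@Rl.T+oo
    L['plate']=V(circ(.054,.006))
    b=[[.028,.011],[-.028,.011],[-.028,-.011],[.028,-.011],[.028,.011]]
    L['bar']=V([[p[0],p[1],.044] for p in b]); L['barb']=V([[p[0],p[1],.006] for p in b])
    L['key']=V([[.049,.006,-.007],[.062,.006,-.007],[.062,-.006,-.007],[.049,-.006,-.007]])
    L['grip']=V([[0,0,.034]])
    return L
def overlay(img,L,s,c,fn,box,k):
    x,y,w,h=box
    i=cv2.resize(img[y:y+h,x:x+w,::-1],None,fx=k,fy=k,interpolation=cv2.INTER_CUBIC)
    cols=[(0,255,0),(255,0,255),(0,255,255),(255,255,0),(0,0,0),(0,128,255),(255,0,0),(255,255,255),(0,200,0)]
    for j,(n,P) in enumerate(L.items()):
        p=((proj(P,s,c)+.5-[x,y])*k).astype(np.int32)
        if len(p)==1: cv2.circle(i,tuple(int(v) for v in p[0]),4,cols[j%9],1)
        else: cv2.polylines(i,[p],False,cols[j%9],1)
    cv2.imwrite('pics/'+fn,i)
E
cat > fit.py <<'E'
from h import *
import pickle
from scipy.optimize import least_squares
D={n:pickle.load(open(n+'0.pkl','rb')) for n in ['scene','side','wrist']}
obs={'scene':{'pivot':(257.2,255),'knobtop':(265.3,254.0)},'side':{'pivot':(365.7,225),'knobtop':(353.3,207)},'wrist':{'pivot':(228,267.7),'knobtop':(204.6,232)}}
def res(v):
    L=model(v[:3],3,v[3]); r=[]
    for n in obs:
        for k in obs[n]: r.append((proj(L[k],*D[n])[0]+.0-obs[n][k])/(2 if n=='wrist' else 1))
    return np.concatenate(r)
best=min((least_squares(res,[.58,.05,y0,1.5]) for y0 in (-1,-.5,0,.5)),key=lambda o:o.cost)
print(best.x,best.fun.round(1))
pickle.dump(best.x,open('fit.pkl','wb'))
L=model(best.x[:3],best.x[2]*0+2.7,best.x[3])
overlay(D['scene'][1]['pixels'],L,*D['scene'],'o_scene.png',(235,215,100,90),6)
overlay(D['side'][1]['pixels'],L,*D['side'],'o_side.png',(295,195,100,100),6)
overlay(D['wrist'][1]['pixels'],L,*D['wrist'],'o_wrist.png',(70,100,200,230),2.6)
E
python3 fit.py
```

```text
[ 0.64584134  0.03229926 -2.14151616  3.85074519] [ 0.4 -0.7 -0.1 -0.6  0.4  0.1  0.7 -0.7  0.2 -0.6 -0.3 -0.2]
```

```bash
sed -i "s|    return np.concatenate(r)|    a=proj(L['rim'],*D['side'])[:,0]; b=proj(L['rim'],*D['scene'])[:,0]\n    r.append(np.array([a.min()-313.8,a.max()-367,b.min()-262.2,b.max()-311.2]))\n    return np.concatenate(r)|" fit.py; python3 fit.py
```

```text
[ 0.52581783 -0.03080698 -0.0323238   1.74342215] [ 0.4 -0.7 -0.1 -0.6  0.5  0.1  0.7 -0.7  0.3 -0.6 -0.3 -0.2  0.   0.1
  0.1  0.2]
```

View pics/o_wrist.png

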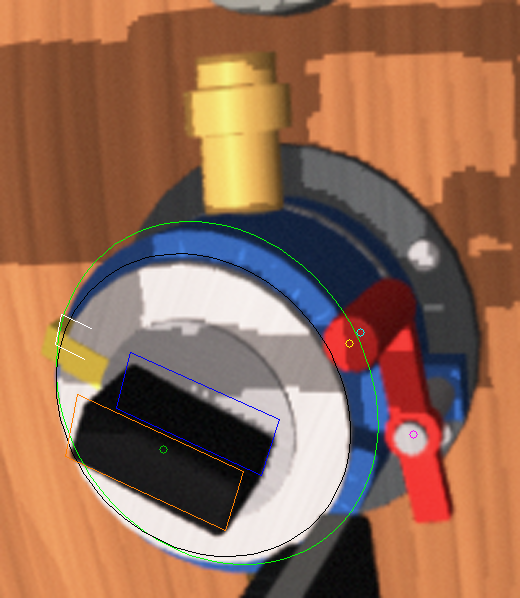

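View pics/o_side.png

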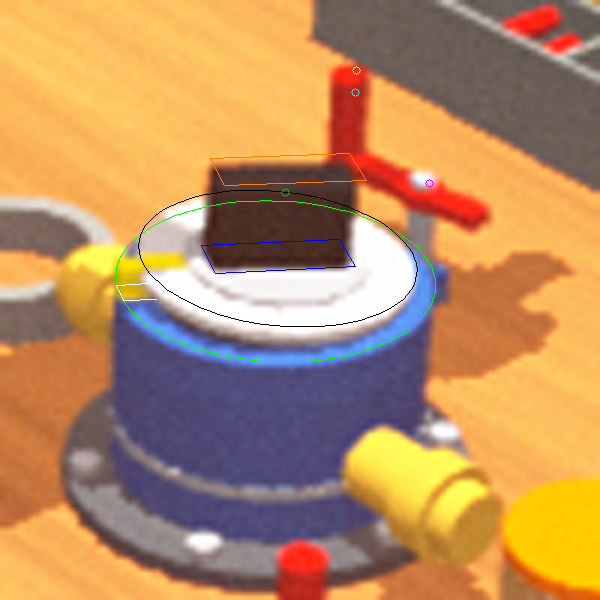

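Candidates in the scene picture: the blue pot with brass stubs at (287,262), the orange look-alike at (433,285), the purple look-alike at (337,185) and the blue-lidded can at (228,465). I chose the blue pot. The close crops confirm it: it has the white lid with the black bar, the yellow key (pointing away from the latch), and the red arm. The fit gives the pot at about (0.525, -0.031), yaw -0.03, latch 1.74 and lid yaw 2.65. I'll move above it and look again.

```bash
python3 -m crank '-15 -75 0 0 0 -0.5 0;-31 -149 0 0 0 -1.08 0;-31 -149 0 0 0 -1.08 0;-31 -149 0 0 0 -1.08 0;-31 -149 0 0 0 -1.08 0;-31 -149 0 0 0 -1.08 0;-31 -149 0 0 0 -1.08 0;-31 -149 0 0 0 -1.08 0;-31 -149 0 0 0 -1.08 0'
python3 - <<'E'
from h import *
import pickle
s,c=snap('wrist','w1.png'); pickle.dump((s,c),open('wrist1.pkl','wb')); print(s['q'],s['tool_pos'],s['wrist_force'])
L=model((.5255,-.0308,-.032),2.65,1.74)
overlay(c['pixels'],L,s,c,'w1o.png',(150,60,340,300),2.3)
E
```

```text
time: 1.27
tool_pos: [0.526, -0.031, 0.2312]
tcp_rot: [-0.765, -3.047, 0.0]
wrist_force: [-0.0, 0.5, 0.4]
width: 1.001
[-1.06082377e-01 -1.72633991e-02  1.91814382e+00  4.36729993e-06
  1.24090517e+00 -1.18486845e+00] [ 0.52595268 -0.03096234  0.23118108] [-0.03131864  0.47975393  0.44990949]
```

View pics/w1o.png

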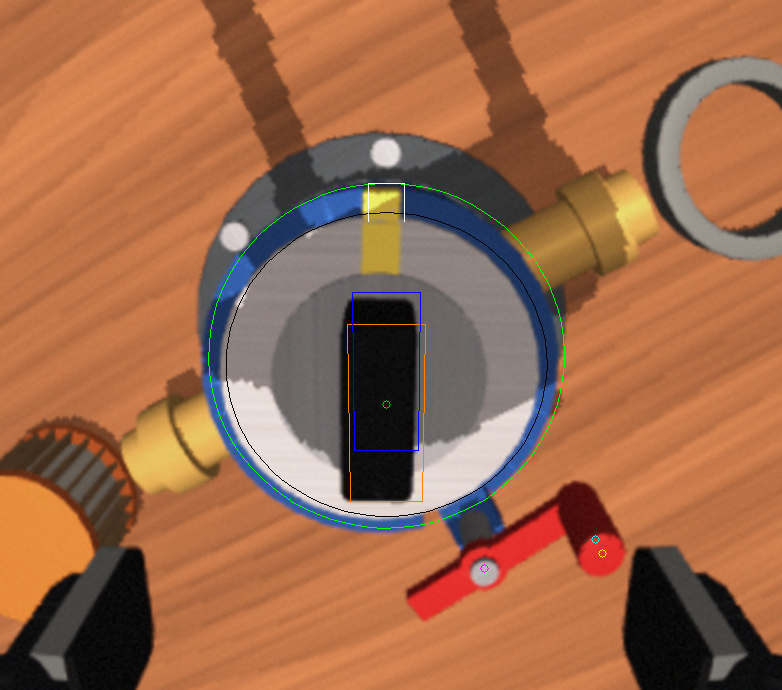

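```bash
python3 -m crank '0 -2 50 0 0 0 0;0 -2 95 0 0 0 0;0 -2 115 0 0 0 0;0 -2 122 0 0 0 0;0 -2 122 0 0 0 0;0 -2 122 0 0 0 0' 20
python3 - <<'E'
from h import *
s,c=snap('wrist','w2.png'); print(s['wrist_force'])
E
```

```text
time: 2.08
tool_pos: [0.5263, -0.0329, 0.1108]
tcp_rot: [0.763, 3.045, 0.001]
wrist_force: [-0.4, -0.2, 0.3]
width: 0.998
[-0.40190337 -0.24030072  0.33506073]
```

View pics/w2.png

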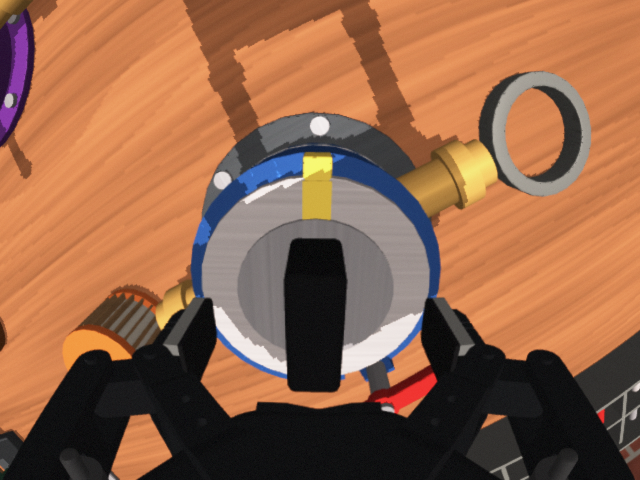

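The bar at columns 285-347 is centred between the fingers, and the key is straight up at (317,185). Closing the grip now.

```bash
python3 -m crank '0 0 0 0 0 0 255;0 0 0 0 0 0 255;0 0 0 0 0 0 255;0 0 0 0 0 0 255;0 0 0 0 0 0 255;0 0 0 0 0 0 255;0 0 0 0 0 0 255;0 0 0 0 0 0 255' 30

```

```text
time: 3.12
tool_pos: [0.525, -0.0328, 0.1095]
tcp_rot: [-0.763, -3.048, 0.0]
wrist_force: [-1.7, -0.5, 4.8]
width: 0.253
```

```bash
python3 -m crank '0 0 0 0 0 0.15 255;0 0 0 0 0 0.3 255;0 0 0 0 0 0.45 255;0 0 0 0 0 0.6 255;0 0 0 0 0 0.75 255;0 0 0 0 0 0.9 255;0 0 0 0 0 1.05 255;0 0 0 0 0 1.2 255;0 0 0 0 0 1.2 255' 
python3 - <<'E'
from h import *
s,c=snap('wrist','w3.png'); print(s['wrist_force'],s['q'])
E
```

```text
time: 4.25
tool_pos: [0.5259, -0.0327, 0.1095]
tcp_rot: [2.349, 2.085, 0.002]
wrist_force: [1.8, -0.4, 2.4]
width: 0.252
[ 1.77377757 -0.35583471  2.42455281] [-1.09627794e-01  9.43323456e-02  2.04147652e+00  4.82390997e-04
  1.00400770e+00  9.20382312e-03]
```

View pics/w3.png

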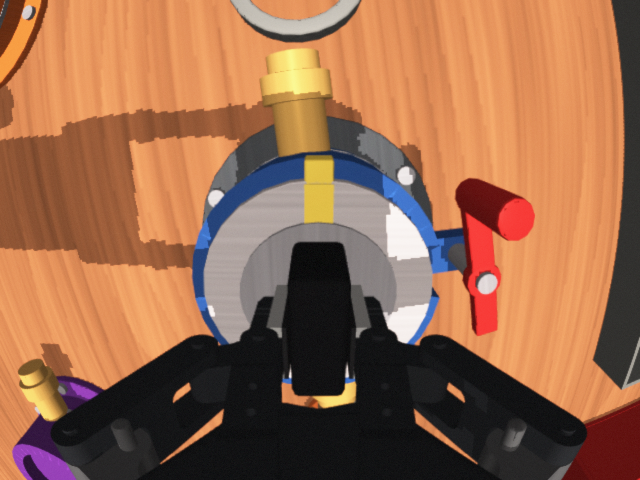

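```bash
python3 -m crank '0 0 0 0 0 0.15 255;0 0 0 0 0 0.3 255;0 0 0 0 0 0.45 255;0 0 0 0 0 0.6 255;0 0 0 0 0 0.75 255;0 0 0 0 0 0.9 255;0 0 0 0 0 1.05 255;0 0 0 0 0 1.2 255;0 0 0 0 0 1.3 255;0 0 0 0 0 1.38 255;0 0 0 0 0 1.44 255;0 0 0 0 0 1.47 255;0 0 0 0 0 1.47 255' 
python3 - <<'E'
from h import *
s,c=snap('wrist','w4.png'); print(s['wrist_force'],s['torque'],s['q'])
E
```

```text
time: 5.92
tool_pos: [0.525, -0.0332, 0.1092]
tcp_rot: [3.141, -0.027, -0.0]
wrist_force: [-0.5, -3.7, 1.3]
width: 0.253
[-0.46518274 -3.70803609  1.27619079] [-0.71381415  0.19367173  0.1454401 ] [-1.10065016e-01  9.43701709e-02  2.04202602e+00 -8.92234046e-04
  1.00523794e+00  1.47868473e+00]
```

View pics/w4.png

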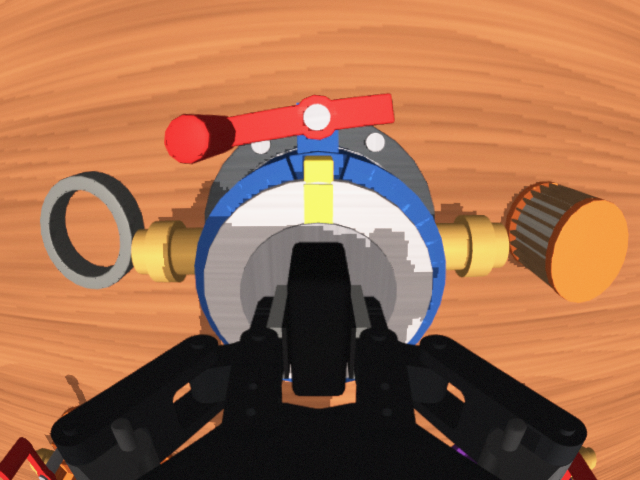

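The key (columns 304-333) lies centred over the notch (edges about 293 and 345). Releasing so it can drop.

```bash
python3 -m crank '0 0 0 0 0 0 120;0 0 0 0 0 0 120;0 0 0 0 0 0 120;0 0 0 0 0 0 120;0 0 0 0 0 0 120' 
python3 - <<'E'
from h import *
s,c=snap('wrist','w5.png'); print(s['wrist_force'],s['torque'])
s,c=snap('side','s5.png'); i=c['pixels'][195:295,295:395,::-1]; cv2.imwrite('pics/s5c.png',cv2.resize(i,None,fx=6,fy=6,interpolation=cv2.INTER_CUBIC))
E
```

```text
time: 6.6
tool_pos: [0.525, -0.0327, 0.1093]
tcp_rot: [-3.141, 0.03, 0.0]
wrist_force: [-0.8, 0.6, 1.0]
width: 0.53
[-0.77729591  0.59494665  1.02486337] [ 0.02476268 -0.02154062  0.02595663]
```

View pics/w5.png

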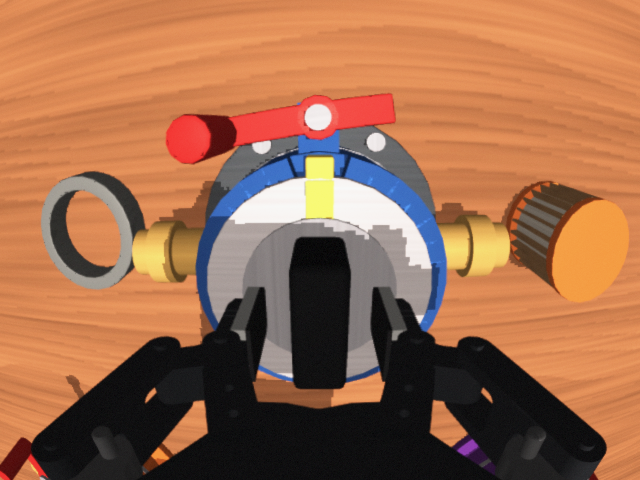

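View pics/s5c.png

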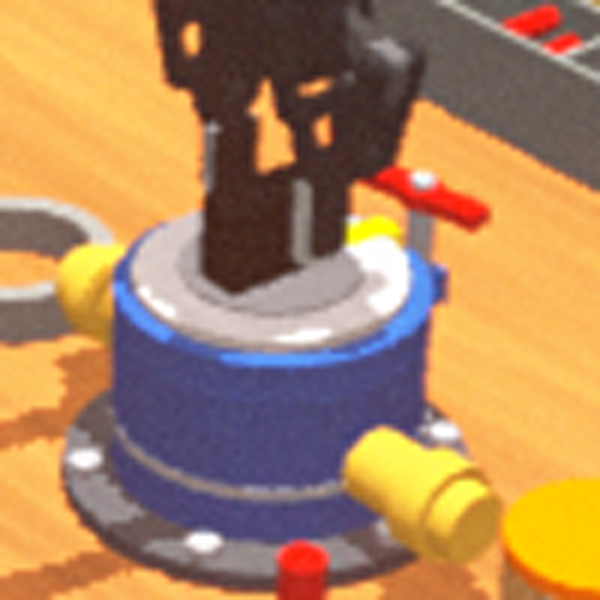

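```bash
python3 -m crank '0 0 -30 0 0 0 0;0 0 -80 0 0 0 0;0 0 -120 0 0 0 0;0 0 -120 0 0 0 0;0 0 -120 0 0 0 0' 
python3 - <<'E'
from h import *
import pickle
s,c=snap('wrist','w6.png'); pickle.dump((s,c),open('wrist6.pkl','wb')); print(s['wrist_force'],s['tool_pos'])
s2,c2=snap('side','s6.png');pickle.dump((s2,c2),open('side6.pkl','wb'))
for t in (0,.07):
    L=model((.5247,-.0324,-.02),-.02,1.72,t)
    if t==0:overlay(c['pixels'],L,s,c,'w6o%d.png'%(t>0),(150,60,340,300),2.3)
    overlay(c2['pixels'],L,s2,c2,'s6o%d.png'%(t>0),(295,195,100,100),6)
a,b=[cv2.imread(f'pics/s6o{k}.png') for k in (0,1)]
cv2.imwrite('pics/s6.png',cv2.resize(np.hstack([a,b]),(800,400)))
E
```

```text
time: 7.32
tool_pos: [0.5247, -0.0327, 0.2289]
tcp_rot: [-3.141, 0.03, 0.001]
wrist_force: [0.5, -0.6, -0.3]
width: 1.0
[ 0.50488653 -0.64059885 -0.30123764] [ 0.52472238 -0.03273086  0.22890095]
```

View pics/w6o0.png

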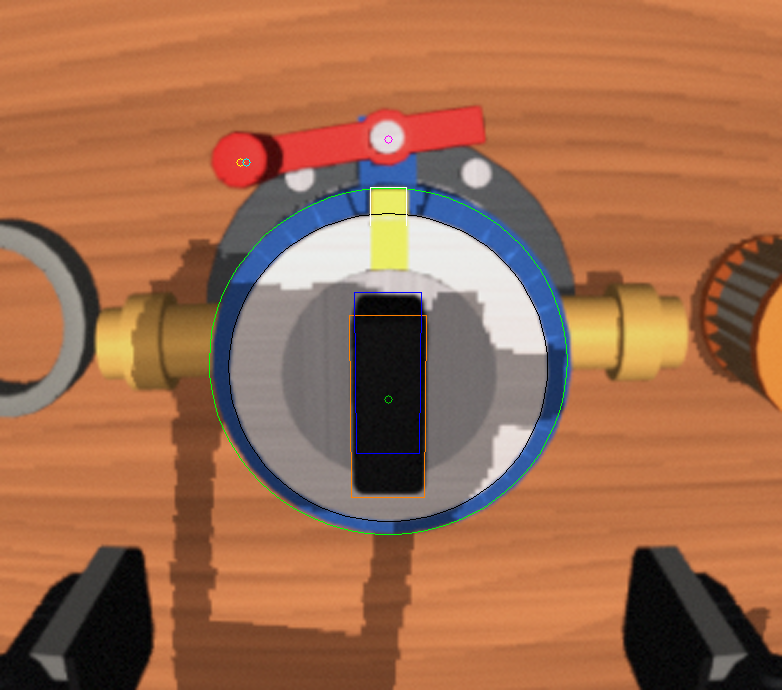

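View pics/s6.png

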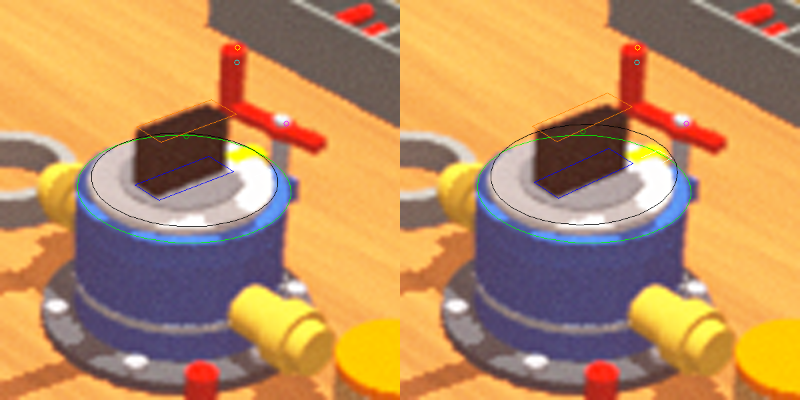

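```bash
python3 - <<'E'
from h import *
import pickle
from scipy.optimize import fsolve
s,c=pickle.load(open('wrist6.pkl','rb'))
def bp(cx,cy,z):
    px=np.array([cx/2.3+150-.5,cy/2.3+60-.5])
    return fsolve(lambda v:proj([[v[0],v[1],z]],s,c)[0]-px,[.55,0])
p=bp(387,136.5,.107);k=bp(239,160,.143);k2=bp(388,361,.006+.09)
d=k-p;print('pivot',p,'knob',k,'len',np.hypot(*d),'ang',np.arctan2(d[1],d[0]))
# lid centre, key
ky=bp(389,187,.096);print('lid',k2,'keyouter',ky)
a=np.arctan2(d[1],d[0])
Rt=R.from_rotvec(s['tcp_rot']).as_matrix()
ty=Rt[:,1]; print('tool y ang',np.arctan2(ty[1],ty[0]))
print('shift to knob in tool:',Rt.T@(np.r_[k,.1143]-s['tool_pos']))
E
```

```text
pivot [ 0.60358915 -0.03351867] knob [0.59835205 0.00607539] len 0.03993891957081844 ang 1.7023026883025474
lid [ 0.52960108 -0.03241459] keyouter [ 0.58734914 -0.03382625]
tool y ang -1.590034555187448
shift to knob in tool: [ 0.07291165 -0.04020504  0.11457783]
```

The overlay shows the lid flat and aligned: the plate, bar and key all match the home model. The knob is at (0.598, 0.006), 39.9 mm from the pivot as it should be, with the lever at 1.70 rad. Next I'll bring the fingers round the knob.

```bash
python3 -m crank '20 -10 0 0 0 -0.17 130;40 -20 0 0 0 -0.34 130;60 -30 0 0 0 -0.51 130;73 -40 0 0 0 -0.68 130;73 -40 0 0 0 -0.86 130;73 -40 10 0 0 -1.03 130;73 -40 20 0 0 -1.2 130;73 -40 30 0 0 -1.38 130;73 -40 40 0 0 -1.55 130;73 -40 50 0 0 -1.72 130;73 -40 50 0 0 -1.72 130;73 -40 50 0 0 -1.72 130'
python3 - <<'E'
from h import *
s,c=snap('wrist','w7.png'); print(s['wrist_force'],s['q'])
E
```

```text
time: 8.93
tool_pos: [0.5984, 0.0058, 0.1786]
tcp_rot: [-2.075, -2.357, 0.001]
wrist_force: [0.1, -0.4, 0.6]
width: 0.486
[ 0.08920155 -0.37441427  0.56929655] [-3.18762140e-02  1.59803658e-01  1.82879479e+00  1.07184792e-05
  1.15437360e+00 -1.59102668e-01]
```

View pics/w7.png

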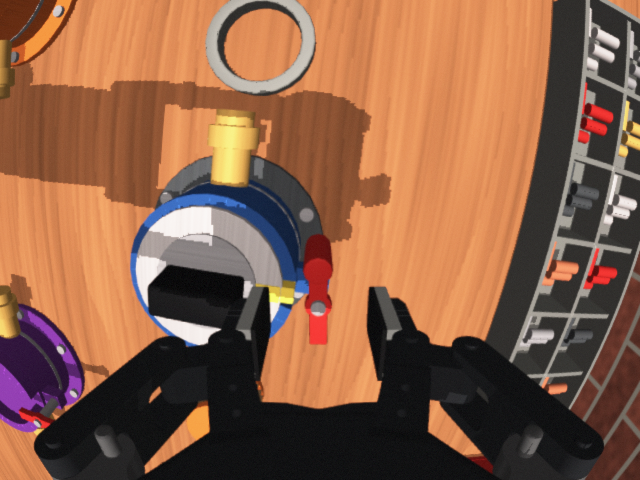

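```bash
python3 -m crank '0 0 30 0 0 0 130;0 0 55 0 0 0 130;0 0 64 0 0 0 130;0 0 64 0 0 0 195;0 0 64 0 0 0 195;0 0 64 0 0 0 195;0 0 64 0 0 0 195' 20
python3 - <<'E'
from h import *
s,c=snap('wrist','w8.png'); print(s['wrist_force'],s['tool_pos'],s['width'])
pv=np.array([.6036,-.0335]); t=s['tool_pos'][:2]; d=t-pv; print(np.hypot(*d),np.arctan2(d[1],d[0]))
Rt=R.from_rotvec(s['tcp_rot']).as_matrix(); ty=Rt[:,1]; a0=np.arctan2(ty[1],ty[0]); print(a0)
for th in np.r_[1.7:-0.06:-0.1,-.02,-.05,-.08,-.1]:
    g=pv+.04*np.array([np.cos(th),np.sin(th)])
    v=Rt.T@np.r_[g-t,0]; print(round(th,2),(v*1000).round(1), round(a0-(th-np.pi/2),2))
E
```

```text
time: 9.85
tool_pos: [0.5994, 0.0058, 0.1162]
tcp_rot: [2.072, 2.36, 0.001]
wrist_force: [0.3, 0.1, -0.3]
width: 0.237
[ 0.34659812  0.06125254 -0.25483689] [0.59937346 0.00580245 0.11615964] 0.23746474656777056
0.03952905359233964 1.6779236018642245
0.12991746665425924
1.7 [ 0.5 -0.9 -0. ] 0.0
1.6 [0.3 3.1 0. ] 0.1
1.5 [-0.3  7.1  0. ] 0.2
1.4 [-1.3 10.9  0. ] 0.3
1.3 [-2.7 14.7  0. ] 0.4
1.2 [-4.4 18.3  0. ] 0.5
1.1 [-6.5 21.7  0. ] 0.6
1.0 [-8.9 24.9  0. ] 0.7
0.9 [-11.7  27.8   0. ] 0.8
0.8 [-14.7  30.4   0. ] 0.9
0.7 [-17.9  32.8   0.1] 1.0
0.6 [-21.4  34.8   0.1] 1.1
0.5 [-25.1  36.4   0.1] 1.2
0.4 [-28.8  37.6   0.1] 1.3
0.3 [-32.7  38.5   0.1] 1.4
0.2 [-36.7  39.    0.1] 1.5
0.1 [-40.7  39.1   0.1] 1.6
-0.0 [-44.7  38.8   0.1] 1.7
-0.02 [-45.5  38.7   0.1] 1.72
-0.05 [-46.7  38.5   0.1] 1.75
-0.08 [-47.9  38.2   0.1] 1.78
-0.1 [-48.6  38.    0.1] 1.8
```

View pics/w8.png

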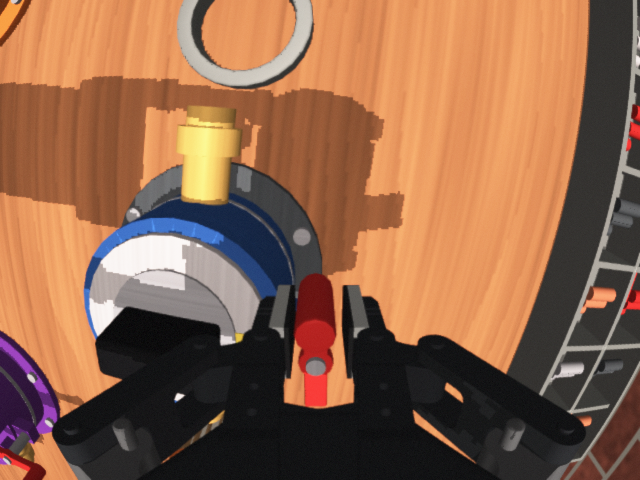

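```bash
python3 -m crank '0.3 3.1 0 0 0 0.1 195;-0.3 7.1 0 0 0 0.2 195;-1.3 10.9 0 0 0 0.3 195;-2.7 14.7 0 0 0 0.4 195;-4.4 18.3 0 0 0 0.5 195;-6.5 21.7 0 0 0 0.6 195;-8.9 24.9 0 0 0 0.7 195;-11.7 27.8 0 0 0 0.8 195;-14.7 30.4 0 0 0 0.9 195;-17.9 32.8 0 0 0 1.0 195;-21.4 34.8 0 0 0 1.1 195;-25.1 36.4 0 0 0 1.2 195;-28.8 37.6 0 0 0 1.3 195;-32.7 38.5 0 0 0 1.4 195;-36.7 39 0 0 0 1.5 195;-36.7 39 0 0 0 1.5 195'
python3 - <<'E'
from h import *
s,c=snap('wrist','w9.png'); print(s['wrist_force'],s['tool_pos'],s['width'])
pv=np.array([.6036,-.0335]); d=s['tool_pos'][:2]-pv; print(np.hypot(*d),np.arctan2(d[1],d[0]))
E
```

```text
time: 11.9
tool_pos: [0.6424, -0.0255, 0.1154]
tcp_rot: [-3.126, -0.316, -0.001]
wrist_force: [0.2, -0.1, -0.6]
width: 0.23
[ 0.23415028 -0.08425688 -0.59564895] [ 0.64239034 -0.02554527  0.11543512] 0.230024815772239
0.03959757567665339 0.20226573713628945
```

View pics/w9.png

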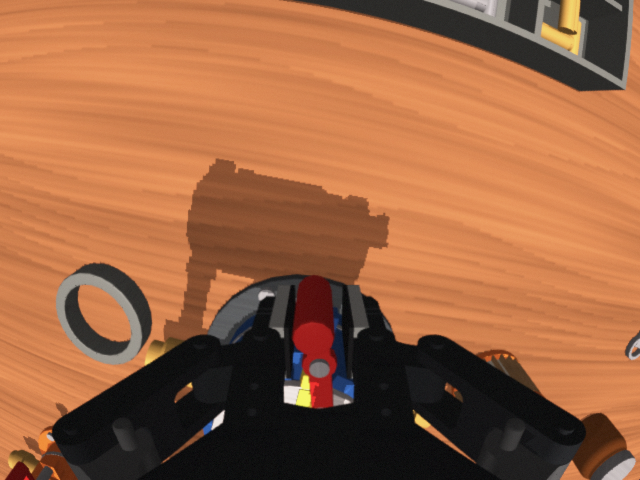

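```bash
python3 -m crank '-0.3 4 0 0 0 0.1 195;-0.8 7 0 0 0 0.18 195;-1 8.5 0 0 0 0.22 195;-1 9.2 0 0 0 0.22 195;-1 9.7 0 0 0 0.22 195;-1 9.7 0 0 0 0.22 195'
python3 - <<'E'
from h import *
s=read_state(); print(s['wrist_force'],s['tool_pos'],s['torque'])
pv=np.array([.6036,-.0335]); d=s['tool_pos'][:2]-pv; print(np.hypot(*d),np.arctan2(d[1],d[0]))
E
```

```text
time: 12.7
tool_pos: [0.6433, -0.0351, 0.1154]
tcp_rot: [-3.141, 0.029, -0.0]
wrist_force: [0.4, 1.5, 0.7]
width: 0.236
[0.39580255 1.52200505 0.71475222] [ 0.64331673 -0.03512342  0.11535808] [ 0.26156952 -0.08011514 -0.02067033]
0.039749899203393085 -0.04085217713019064
```

```bash
python3 -m crank '0 0.7 0 0 0 0 195;0 0.7 0 0 0 0 195'; python3 -m crank '0 0.7 0 0 0 0 195;0 0.7 0 0 0 0 195'
```

```text
time: 12.95
tool_pos: [0.6435, -0.0359, 0.1154]
tcp_rot: [3.141, -0.03, 0.001]
wrist_force: [0.7, 1.3, -0.9]
width: 0.235
time: 13.2
tool_pos: [0.6434, -0.036, 0.1154]
tcp_rot: [-3.141, 0.03, -0.001]
wrist_force: [2.0, 4.5, 0.3]
width: 0.238
```

```bash
python3 -m crank '0 0.7 0 0 0 0 195;0 0.7 0 0 0 0 195'; python3 -m crank '0 0.7 0 0 0 0 195;0 0.7 0 0 0 0 195'
```

```text
time: 13.45
tool_pos: [0.6434, -0.0361, 0.1154]
tcp_rot: [-3.14, 0.03, -0.001]
wrist_force: [2.0, 5.2, 1.1]
width: 0.239
time: 13.7
tool_pos: [0.6434, -0.0362, 0.1154]
tcp_rot: [-3.139, 0.031, -0.001]
wrist_force: [2.8, 7.6, 0.4]
width: 0.24
```

The tool has stopped at y = -0.036 while the force climbs to about 8 N, so the arm is at its stop. Backing off, opening and lifting.

```bash
python3 -m crank '0 -2 0 0 0 0 195;0 -3.3 0 0 0 0 195;0 -3.3 0 0 0 0 130;0 -3.3 0 0 0 0 130;0 -3.3 0 0 0 0 130;0 -3.3 -30 0 0 0 130;0 -3.3 -80 0 0 0 130;-30 -3.3 -115 0 0 0 130;-70 -3.3 -115 0 0 0 130;-70 -3.3 -115 0 0 0 130;-70 -3.3 -115 0 0 0 130'
python3 - <<'E'
from h import *
import pickle
s,c=snap('wrist','w10.png'); print(s['wrist_force'],s['tool_pos'])
s2,c2=snap('side','s10.png'); s3,c3=snap('scene','c10.png')
L=model((.5247,-.0324,-.02),-.02,0,0)
overlay(c['pixels'],L,s,c,'w10o.png',(150,60,340,300),2.3)
overlay(c2['pixels'],L,s2,c2,'s10o.png',(295,195,100,100),6)
E
```

```text
time: 15.08
tool_pos: [0.5735, -0.0335, 0.2304]
tcp_rot: [3.141, -0.03, 0.001]
wrist_force: [0.5, -0.3, 0.1]
width: 0.494
[ 0.46026319 -0.25173155  0.13218387] [ 0.57346392 -0.0334667   0.23038885]
```

View pics/w10o.png

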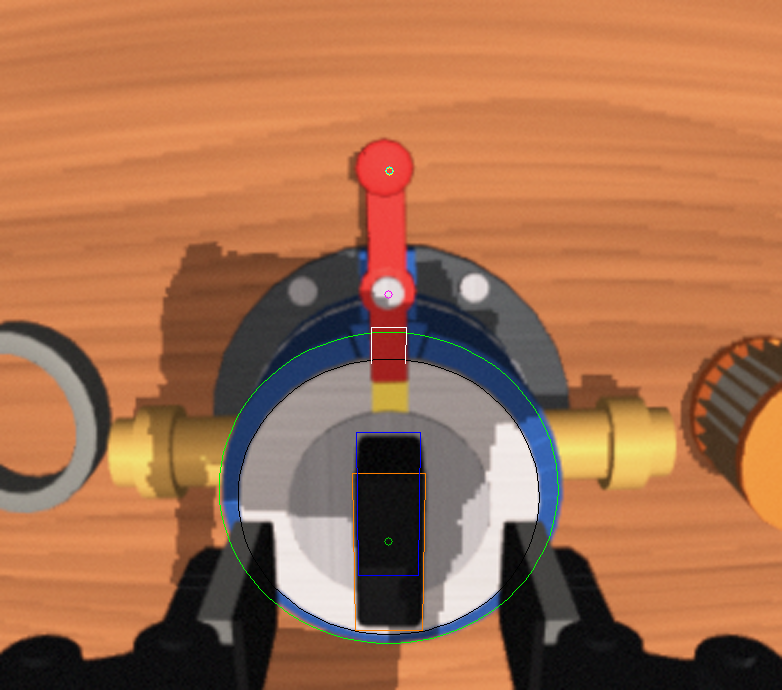

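View pics/s10o.png

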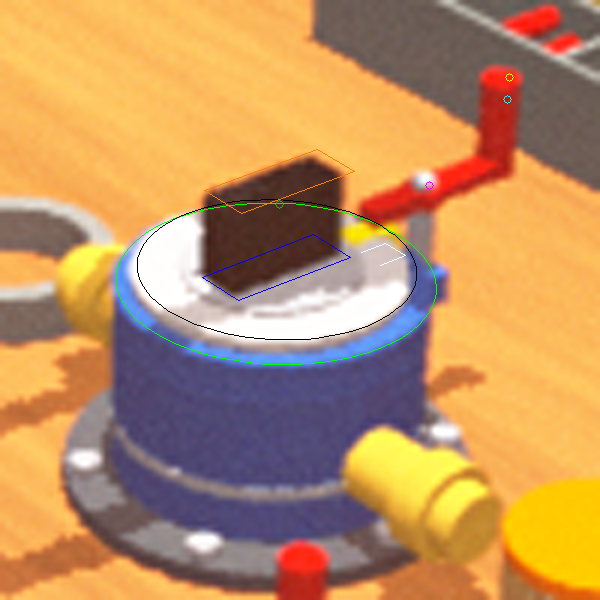

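View pics/c10.png

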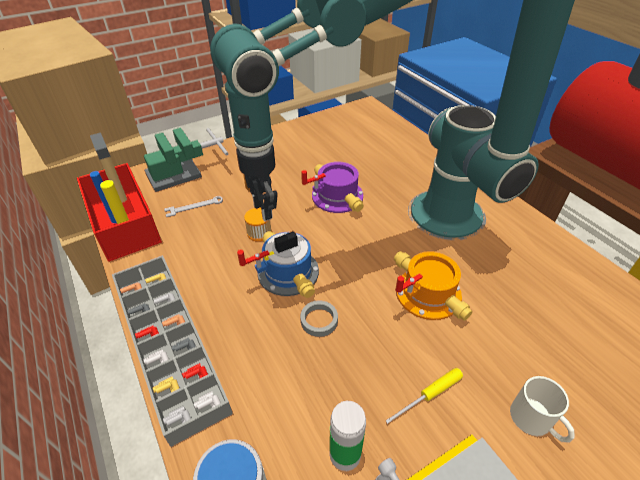

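```bash
python3 - <<'E'
from h import *
import pickle
from scipy.optimize import fsolve
s=read_state(); c=viewer.read_camera('wrist')
def bp(cx,cy,z):
    px=np.array([cx/2.3+150-.5,cy/2.3+60-.5])
    return fsolve(lambda v:proj([[v[0],v[1],z]],s,c)[0]-px,[.55,0])
p=bp(387.5,291,.107);k=bp(385,167.5,.143);b1=bp(391,436,.134);b2=bp(390,625,.134);st1=bp(115,452,.05);st2=bp(670,433,.05)
for n,d in [('latch',k-p),('bar',b1-b2),('stubs',st2-st1)]: print(n,np.hypot(*d),np.arctan2(d[1],d[0]))
print(p,k,s['wrist_force'])
E
```

```text
latch 0.039900715838993815 -0.0036786435300214253
bar 0.06582008242255141 -0.022579067865162603
stubs 0.2317680546997521 -1.5531325202336197
[ 0.60421564 -0.03346949] [ 0.64411608 -0.03361627] [ 0.24149143 -0.56840812 -0.61593644]
```

```bash
python3 - <<'E'
import cv2
i=cv2.imread('pics/w10.png')[100:300,200:440]
cv2.imwrite('pics/w10c.png',cv2.resize(i,None,fx=3,fy=3,interpolation=cv2.INTER_CUBIC))
E
```

```text
(no output)
```

View pics/w10c.png

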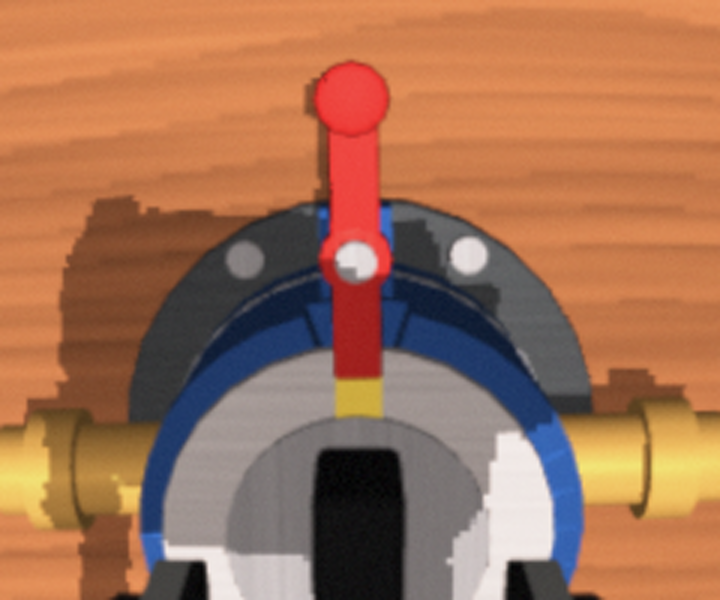

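```bash
python3 -c "
from h import *
print(read_state()['time'],job.finish_job())"
```

```text
the job is handed in; nothing more can be done
15.275 None
```

The lid is home and locked. I handed the job in at 15.3 s, with the gripper clear of everything.

- **Lid:** I gripped the bar and turned it about 153° clockwise on the rim without lifting it. When I let go over the notch, the key dropped in. In the wrist and side pictures the plate lies flat on the rim and matches the home model. Its yaw is about -0.02 rad, well within the 4° allowed.
- **Retaining arm:** I swung the red arm over the key with the fingers loosely round its knob. The tool then stopped moving while the force rose to about 8 N, which I took as the stop. After release, the camera put the lever at about -0.004 rad in the world frame. The pot's yaw is only known as -0.03 to 0 rad, so the arm is within about 0.03 rad of zero. The tongue lies centred over the key.
- **Rest of the bench:** In the last scene picture the other items look undisturbed. Wrist forces stayed under 10 N in every reading.
- **Disagreement:** The first pot fit was about 2 mm off from the closer wrist view. I used the wrist view, and the grasp, reach and size checks agreed with it.

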